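Level the instrument stage with its foot screws

ROBOT

A 6-joint arm with a two-finger parallel gripper is mounted at the origin on a cart in front of the work surface, level with it; the furniture and walls round the work are solid. World frame = base frame: x ahead of the robot, y to its left, z up, the work surface at z = 0. Lengths are in mm, angles in degrees, forces in N, time in s.
With the tool pointing down it reaches from about 300 to 850 mm from the base axis. Payload 4.2 kg.
Tool frame: the origin (TCP) lies at the very end of the fingers, on their centre line; the grasp point (between the pads) lies 19 mm behind it; z points along the fingers, y is the line along which they close (so a half turn about z gives the same grasp; the last joint's range is limited). The gripper opens to 91 mm and grips with 3 to 60 N. Pads are 32 mm wide; open, the fingers measure 118 mm over their backs; the gripper's body (76 mm by 178 mm) begins 60 mm behind the grasp point.
Start: joints at [-68.239, 18.312, 89.639, -0, 72.044, -1.146], TCP at [223.814, -529.67, 213.976] pointing down, gripper open.
Joint ranges: [-177.97, 177.97], [-48.28, 115.42], [12.27, 149.76], [-77.06, 257.06], [2.81, 150.46], [-146.56, 146.56]. Speed limits (degrees/s): [147.25, 147.25, 180, 180, 180, 180].

INTERFACE

Orientations are given as [roll, pitch, yaw] about the fixed x, y, z axes, in that order (R = Rz(yaw) Ry(pitch) Rx(roll)).
In Python, from workcell import env, eyes gives the robot as it stands.
- The arm moves only by the tool send_rows, never from a script. Its argument "targets" is text: rows parted by semicolons, each of 7 numbers parted by spaces: the shift along the tool's x, y, z in m, then the turn, a rotation vector about the tool's x, y, z in degrees, then the opening in per cent of the stroke, from 0 (shut) to 100 (fully open). A call has 1 to 12 rows; each row is the pose to reach, as a shift and turn from the pose commanded when the call began, along the tool's axes at that moment; what a row does not reach only later rows make up. A row lasts 1/12 s, in which the tool goes at most 41.7 mm and 7.16 degrees, less where a joint would pass 70% of its speed; a pose out of reach is approached as far as the arm can. A call with a gripper value outside its range is refused whole. The fingers move at their own pace and stop on an object; "grip_force" is the grip in N (left out, the last holds). Time passes only in rows, so rows that repeat a pose let the fingers close. It gives the time, the measured TCP pose, the force, the opening and the grip force at its end, in the units of the state.
- env.state(): the state, without advancing time (a new reading comes with each control period).
- eyes.grab_frame(name): name is "side" or "top" or "wrist"; returns a dict with "image" (400x640x3 uint8, blue, green, red), "fovy" (degrees; the focal length in pixels is half the picture's height over the tangent of half this angle, whatever the lens; pixels are square), "cx", "cy" (the principal point, pixels), "eye" and "attitude" of the camera in the world. Camera axes: x right, y up, looking along -z (the intrinsics and any distortion apply to the point x, -y, -z); pixel columns grow to the right and rows downward; lengths in mm; the calibration is good to about 2 mm. The wrist camera is an equidistant fisheye: a pixel r from the principal point sees the ray r / f radians off the axis. A picture is of the moment at which its call begins. There is no depth.
- env.job_done(): hands the job in; it is judged then, once.
The state is a dict: "time_s": time; "qpos": joint angles; "qvel": joint speeds; "effort": joint torques, N m; "ee_pos": TCP position; "ee_rot": TCP orientation; "force": force on the tool from outside, world axes, zero at the start; "torque": the same for the moment, N m; "gripper_width": finger opening in mm; "gripper_force": force on a finger pad.
Only numpy, scipy, OpenCV 4.12 (cv2) and the standard library are available. Lean on these libraries where they do the work, as an engineer would, in place of code of your own. Each camera call takes 0.05 s, during which the arm holds its last target. There are 200 camera calls.

TASK

The small instrument stage on the bench is out of level. Turn its two winged foot screws, one after the other, until the bubble of each of the two levels on the plate sits wholly between its two lines, then let go. Leave the things lying round the stage where they are.

Things in the scene. Friction and masses are not known exactly. Their poses are not given: they have to be found in the camera images.
- stage_base: Grey base slab of the stage, 165 x 260 x 14 mm, fixed to the bench. Origin on the bench, z up; its -x side is the front, towards the robot (within 20 degrees), where the two winged foot screws stand; +y is its left. In its x, y the plate's feet are at (-50, +115) mm left screw, (-50, -115) mm right screw, (+65, 0) mm rear post (fixed). Only the screws and what lies on them move.
- plate: Aluminium plate with a hole grid, 155 mm deep, 260 mm wide at the front (190 mm elsewhere), 12 mm thick, on the three feet over the base; origin over the rear post, 56 mm above the bench, z normal to it. It tilts by about 1.2 degrees at most; level means z vertical.
- level_left (a point): Left tubular level: steel block 92 x 26 x 14 mm on the plate, lying along the line from the rear post (fixed) to the left screw, its top 76 mm above the bench; olive fluid 76 mm long, two black cross lines 24 mm apart (clear) in the middle. This point: midway between the lines, on the glass; x along the level, towards the left screw. It shows how high the left screw stands against the rear post.
- level_right (a point): The same for the right screw: it lies along the line from the rear post to the right screw, x towards the right screw. The two levels form a V that opens to the front.
- bubble_left (a point): Middle of the pale bubble, 16 mm long, under the glass of the left level (cannot be touched). It runs along the level to the higher end: one radian clockwise (from above) on the left screw shifts it 14.8 mm towards the left screw; the right screw does not move it. Within 4 mm of the point level_left it lies wholly between the two lines.
- bubble_right (a point): The same in the right level: one radian clockwise on the right screw shifts it 14.8 mm towards the right screw; the left screw does not move it.
- wing_left (a point): Grip point in the black wing of the left foot screw, on its axis, about 123 mm above the bench. The axis leans 25 degrees from vertical, head towards the base's -x: grip with the tool tilted so, fingers along the axis. Wing: blade 64 wide, 14 thick; top 16 mm up the axis from here, hub (28 mm across) 26 mm down it. Site z: up the axis; x: along the blade's width; y: through its thickness.
- wing_right (a point): The same on the right foot screw, 230 mm to the right (base's -y). Both screws: turning clockwise seen from above raises that corner of the plate by 1.5 mm a radian, and the screw's head rises with it; its axis sways by under 1 degree. About 0.08 N m of friction; they stay where they are left, and have 1.5 rad or more of travel past level either way.
- black_marker: Black marker pen, 18 x 136 x 18 mm, lying across the bench in front of the stage between the two screws; to be left alone. Origin at its underside.
- screw_tin: Pale round tin with a yellow top, 62 mm across, 28 mm high, standing to the right of the stage; to be left alone.
- solder_spool: White spool with black flanges, 58 mm across, 52 mm high, to the left of the stage; to be left alone.
- side_cutters: Flush cutters with red handles, 60 x 121 x 11 mm, lying at the left; to be left alone.

How it is judged (in metres and radians):
At the end, for the whole second after the job is handed in: The middle of each bubble is within 4 mm of the middle of its level (the whole bubble between the lines), the plate is within 0.45 degrees of level and at rest, and marker, tin, spool and cutters lie within 30 mm of where they were (distance between bubble_left and level_left below 0.004 m and distance between bubble_right and level_right below 0.004 m and angle between plate's own z axis and vertical below 0.008 rad and angular speed of plate below 0.02 rad/s and distance of each of black_marker, screw_tin, solder_spool, side_cutters from where it was at the start of the episode below 0.03 m); the robot touches nothing.
It fails at once if a thing lying round the stage is moved by more than 30 mm (distance of any of black_marker, screw_tin, solder_spool, side_cutters from where it was at the start of the episode above 0.03 m).
It also fails if it takes over 54 s, if anything falls off the work surface, if the arm or the gripper's body presses on something with over 40 N, if the wrist force passes 120 N, or if a joint passes its speed limit or range.

## Working session

There is one attempt and no reset: what is moved stays moved. The work goes in short steps, Python scripts to look and compute and a tool call to move; the robot and the scene stay as the last step left them, time stands still between calls to the robot, and variables do not carry over. Pictures are saved under pics/ and viewed, at most 10 in all, crops included, and the job is handed in when it is done.

Besides the shell and the picture viewer there is one more tool, called after ">>>" by a JSON object that holds its "name" and its "arguments". send_rows: Moves the arm, as the interface text tells. Its arguments: {"type":"object","properties":{"targets":{"type":"string"},"grip_force":{"type":"number"}},"required":["targets"]}

```bash
ls; mkdir -p pics
python3 - <<'E'
from workcell import env, eyes
import cv2
for n in ("top","side"):
    f=eyes.grab_frame(n); cv2.imwrite(f"pics/{n}0.png",f["image"]); print(n,f["fovy"],f["cx"],f["cy"],f["eye"],f["attitude"],[k for k in f])
print(env.state())
E
```

```text
pics
top 52.190638310653235 316.41816192728885 199.7108976323938 [ 493.86483717  -83.66032052 1209.88196983] [  6.578388     0.98375121 -88.56210596] ['image', 'fovy', 'cx', 'cy', 'eye', 'attitude']
side 42.043565322780424 316.87068787896715 197.95616792329707 [1156.01441826  376.80882139 1187.55632349] [ 33.50598046   0.6735392  128.09952833] ['image', 'fovy', 'cx', 'cy', 'eye', 'attitude']
{'time_s': 0.1, 'qpos': array([-6.82412788e+01,  1.83484850e+01,  8.96989927e+01, -3.09355568e-03,
        7.20442164e+01, -1.14536972e+00]), 'qvel': array([ 0.0143158 , -0.13046796, -0.15274206, -0.02852757, -0.02272426,
       -0.09185794]), 'effort': array([-3.99924338e-04, -4.13334024e+01, -2.32508683e+01,  7.28320400e-02,
        4.21838521e-02, -5.08653318e-05]), 'ee_pos': array([ 223.60721416, -529.25214883,  213.20214377]), 'ee_rot': array([-1.79908265e+02,  1.10788024e-03,  2.29050479e+01]), 'force': array([ 0.35484703, -0.23906046, -0.10588169]), 'torque': array([ 0.00864123, -0.01892729,  0.01553049]), 'gripper_force': 0.0, 'gripper_width': 91.21686939955475}
```

View pics/top0.png

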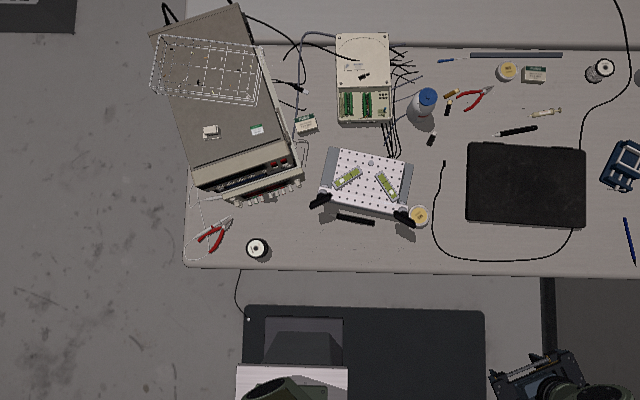

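View pics/side0.png

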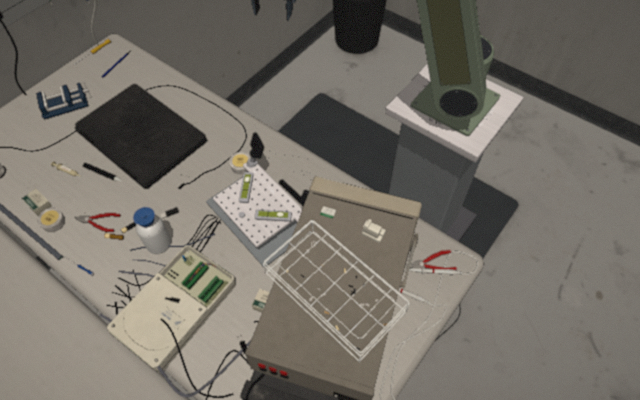

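The top view shows the stage at about (365,182). The left wing is near (320,200), the right wing near (404,217), and the marker at (355,219). The left wing is hidden in the side view, so I'll zoom in on the top view and measure there.

```bash
cat > h.py <<'E'
from workcell import env, eyes
import cv2, numpy as np
from scipy.spatial.transform import Rotation as Ro
def R(a): return Ro.from_euler('xyz',a,degrees=True).as_matrix()
def ray(f,uv,fish=False):
    h=f["image"].shape[0]; fl=h/2/np.tan(np.radians(f["fovy"]/2))
    x=(uv[0]-f["cx"])/fl; y=(uv[1]-f["cy"])/fl
    if fish:
        r=np.hypot(x,y); s=np.sin(r)/max(r,1e-9); d=np.array([x*s,-y*s,-np.cos(r)])
    else: d=np.array([x,-y,-1.])
    return np.array(f["eye"]),R(f["attitude"])@d
def onz(f,uv,z,fish=False):
    o,d=ray(f,uv,fish); return o+d*(z-o[2])/d[2]
def proj(f,P,fish=False):
    h=f["image"].shape[0]; fl=h/2/np.tan(np.radians(f["fovy"]/2))
    c=R(f["attitude"]).T@(np.array(P)-f["eye"]); x,y,z=c[0],-c[1],-c[2]
    if fish:
        q=np.hypot(x,y); t=np.arctan2(q,z); k=t/max(q,1e-9)
    else: k=1/z
    return np.array([f["cx"]+fl*x*k, f["cy"]+fl*y*k])
E
python3 - <<'E'
from h import *
f=eyes.grab_frame("top"); im=f["image"]
c=cv2.resize(im[130:240,290:450],None,fx=5,fy=5,interpolation=cv2.INTER_CUBIC)
cv2.imwrite("pics/topc.png",c)
hsv=cv2.cvtColor(im,cv2.COLOR_BGR2HSV)
m=(im.max(2)<45).astype(np.uint8); m[:130]=0;m[240:]=0;m[:,:300]=0;m[:,425:]=0
n,l,s,ce=cv2.connectedComponentsWithStats(m)
for i in range(1,n):
    if s[i,4]>40:
        ys,xs=np.where(l==i); r=cv2.minAreaRect(np.stack([xs,ys],1).astype(np.float32)); print(s[i],ce[i],r, onz(f,ce[i],120).round(0))
m=((hsv[...,1]>90)&(hsv[...,0]>20)&(hsv[...,0]<50)).astype(np.uint8); m[:150]=0;m[210:]=0;m[:,:320]=0;m[:,405:]=0
n,l,s,ce=cv2.connectedComponentsWithStats(m)
for i in range(1,n):
    if s[i,4]>20:
        ys,xs=np.where(l==i); r=cv2.minAreaRect(np.stack([xs,ys],1).astype(np.float32)); print('lev',s[i],ce[i],r, onz(f,ce[i],76).round(0))
E
```

```text
[385 130  12  28 111] [391.         145.36036036] ((390.4599609375, 143.719970703125), (27.29432487487793, 10.60660171508789), 81.8698959350586) [ 773. -261.  120.]
[309 193  23  16 192] [320.22395833 199.80729167] ((319.4000244140625, 199.30001831054688), (10.733126640319824, 24.59674835205078), 63.43495178222656) [619. -72. 120.]
[394 211  22  18 206] [404.18932039 218.47572816] ((405.1769104003906, 217.81539916992188), (26.17132568359375, 10.915055274963379), 29.744882583618164) [ 574. -297.  120.]
[336 213  39  13 203] [354.88669951 219.18719212] ((355.19232177734375, 219.03848266601562), (38.83099365234375, 5.4912519454956055), 11.309932708740234) [ 569. -166.  120.]
lev [343 169  17  13  83] [350.91566265 174.38554217] ((350.8000183105469, 174.39996337890625), (4.908576011657715, 16.87322998046875), 57.528804779052734) [ 698. -156.   76.]
lev [378 174  16  18 100] [384.69 182.19] ((385.15386962890625, 183.2307891845703), (19.969207763671875, 5.54700231552124), 56.3099365234375) [ 678. -251.   76.]
lev [335 178   6   8  22] [337.45454545 182.40909091] ((338.6400451660156, 182.02003479003906), (4.800000190734863, 7.0), 53.13010025024414) [ 674. -119.   76.]
```

View pics/topc.png

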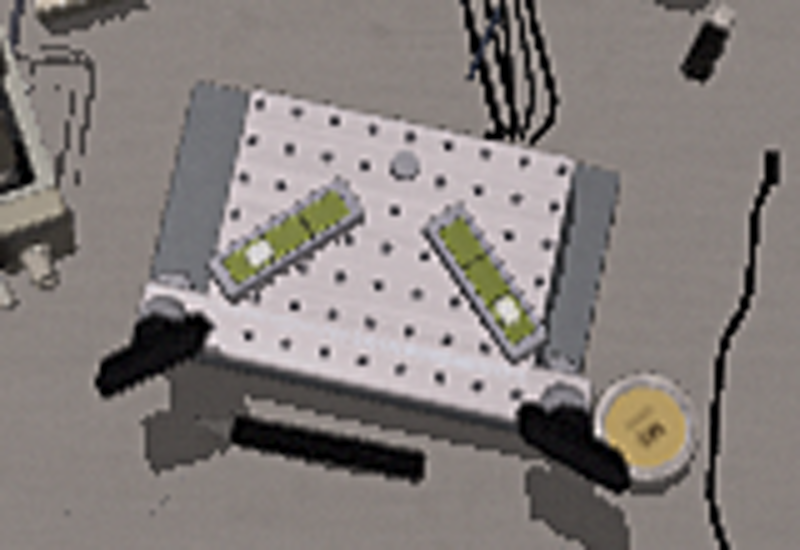

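Both bubbles sit towards their screws: left at crop (260,252), right at (508,312). Both screws must therefore go counter-clockwise. The wing-to-wing distance comes out at 229.5 mm against 230 expected, and the base yaw at about -11°. Next I'll compute the bubble offsets and the pre-grasp for the right wing.

```bash
cat >> h.py <<'E'
YAW=-11.3
A=Ro.from_euler('z',YAW,degrees=True).as_matrix()@np.array([-np.sin(np.radians(25)),0,np.cos(np.radians(25))])
def toolR(phi):
    v=np.array([np.cos(np.radians(phi)),np.sin(np.radians(phi)),0]); v[2]=-(v@A)/A[2]; x=v/np.linalg.norm(v)
    z=-A; return np.stack([x,np.cross(z,x),z],1)
def delta(P,Rt):
    s=env.state(); R0=R(s["ee_rot"])
    return (R0.T@(P-s["ee_pos"])/1000).round(4), np.degrees(Ro.from_matrix(R0.T@Rt).as_rotvec()).round(1)
def bubbles(f):
    "offset mm along each level towards its screw"
    im=cv2.resize(f["image"],None,fx=4,fy=4,interpolation=cv2.INTER_CUBIC)
    return im
E
python3 - <<'E'
from h import *
f=eyes.grab_frame("top")
g=lambda u,v,z:onz(f,(290+(u+.5)/5-.5,130+(v+.5)/5-.5),z)
print('post',g(404,165,65))
b=g(404,165,65)
Rz=Ro.from_euler('z',YAW,degrees=True).as_matrix()
o=b-Rz@[65,0,0]; o[2]=0
for s in(1,-1): print('wing pred',o+Rz@[-50-35,115*s,123])
for bub,mid in(((260,252),(303,228)),((508,312),(478,262))):
    p,q=g(*bub,76),g(*mid,76); print('bub',p,q,np.linalg.norm(p-q))
for q in ((70,215),(75,240)): print('scope edge',g(*q,120))
W=np.array([574,-297,123.])
for phi in(78.7-18,):
    P=W+A*(90-19); print(P,delta(P,toolR(phi)))
E
```

```text
post [ 735.21887498 -211.64559586   65.        ]
wing pred [610.66048279 -69.48298849 123.        ]
wing pred [ 565.59286961 -295.02435996  123.        ]
bub [ 681.45374688 -130.22591115   76.        ] [ 695.64820209 -154.12676147   76.        ] 27.798079160709634
bub [ 650.61548397 -269.20383637   76.        ] [ 678.50056354 -252.33158266   76.        ] 32.59218629957014
scope edge [692.1758192  -25.21636726 120.        ]
scope edge [678.51883759 -28.31672315 120.        ]
[ 544.57577797 -291.12046026  187.34785288] (array([ 0.3883, -0.0946,  0.0262]), array([-20.1,  15.5, -35.5]))
```

>>> {"name": "send_rows", "arguments": {"targets": "0.388 -0.095 0.02 -20.1 15.5 -35.5 100;0.388 -0.095 0.02 -20.1 15.5 -35.5 100;0.388 -0.095 0.02 -20.1 15.5 -35.5 100;0.388 -0.095 0.02 -20.1 15.5 -35.5 100;0.388 -0.095 0.02 -20.1 15.5 -35.5 100;0.388 -0.095 0.02 -20.1 15.5 -35.5 100;0.388 -0.095 0.02 -20.1 15.5 -35.5 100;0.388 -0.095 0.02 -20.1 15.5 -35.5 100;0.388 -0.095 0.02 -20.1 15.5 -35.5 100;0.388 -0.095 0.02 -20.1 15.5 -35.5 100;0.388 -0.095 0.02 -20.1 15.5 -35.5 100;0.388 -0.095 0.02 -20.1 15.5 -35.5 100", "grip_force": 15}}

```text
time_s: 1.2
ee_pos: [544.9, -289.8, 193.4]
ee_rot: [156.4, -8.1, 60.9]
force: [-1.4, -0.4, 0.1]
gripper_width: 91.2
gripper_force: 0.0
```

Run:
```python
from h import *
s=env.state(); print(s["time_s"],s["ee_pos"],s["ee_rot"],s["qpos"])
f=eyes.grab_frame("wrist"); print(f["fovy"],f["cx"],f["cy"],f["eye"],f["attitude"])
cv2.imwrite("pics/w0.png",f["image"])
W=np.array([574,-297,123.]); print(proj(f,W,True),proj(f,W+toolR(60.7)[:,0]*32,True),proj(f,W-toolR(60.7)[:,0]*32,True))
print(delta(W+A*71,toolR(60.7)))
```

```text
1.2 [ 544.92303106 -289.75511182  193.43789318] [156.3686908   -8.12454861  60.86864995] [-34.2042353   12.52405024 105.81939015  14.98823639  39.4737445
 -13.10450726]
65.70646984690485 320.350864602646 195.86750526461705 [ 508.20093977 -215.98574423  357.23952285] [ -5.52308318 -23.42232371 -32.66022426]
[317.73752704 205.6094774 ] [317.79832563 167.35158954] [317.7046774  241.31949972]
(array([-0.0011, -0.0019,  0.0058]), array([-0.1,  0. ,  0.1]))
```

View pics/w0.png

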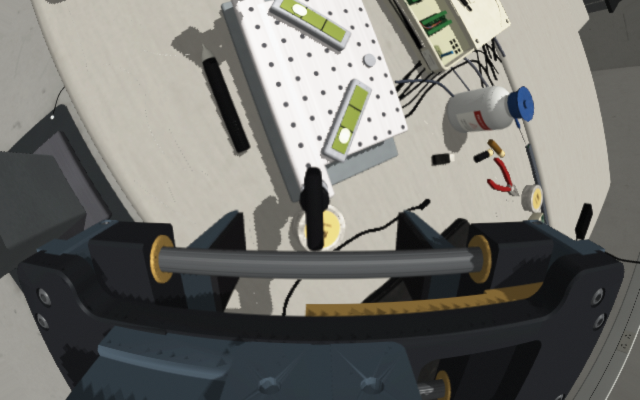

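The right wing stands upright between the open fingers, spanning about (315,168)–(315,250). Its projection was predicted at 318, 167–241, so the two agree. The right bubble is at (344,135) and the left at (300,10). Now I'll refine the wing position and the bubble offsets.

```bash
cat >> h.py <<'E'
def bub(f,fish,z=76,box=None,dbg=False):
    im=f["image"]; hsv=cv2.cvtColor(im,cv2.COLOR_BGR2HSV)
    m=((hsv[...,1]>80)&(hsv[...,0]>22)&(hsv[...,0]<48)&(hsv[...,2]>60)).astype(np.uint8)
    if box: k=np.zeros_like(m); k[box[1]:box[3],box[0]:box[2]]=1; m*=k
    mc=cv2.morphologyEx(m,cv2.MORPH_CLOSE,np.ones((9,9)))
    n,l,s,c=cv2.connectedComponentsWithStats(mc); out=[]
    for i in range(1,n):
        if s[i,4]<100: continue
        ys,xs=np.where(l==i); P=np.array([onz(f,(x,y),z,fish)[:2] for x,y in zip(xs,ys)])
        (c0,wh,_)=cv2.minAreaRect(P.astype(np.float32))
        if not 55<max(wh)<95: continue
        br=(l==i)&(hsv[...,1]<70)&(hsv[...,2]>120)
        yb,xb=np.where(br)
        B=np.array([onz(f,(x,y),z,fish)[:2] for x,y in zip(xb,yb)])
        b=np.median(B,0) if len(B) else np.full(2,np.nan)
        d=b-c0; print('level',np.round(c0),np.round(wh),'bubble',b.round(),len(B),'offset',np.linalg.norm(d).round(1),'dx',d.round(1))
E
python3 - <<'E'
from h import *
f=eyes.grab_frame("wrist"); bub(f,True)
bub(eyes.grab_frame("top"),False,box=(320,150,405,210))
im=f["image"]; m=(im.max(2)<60).astype(np.uint8); m[:150]=0;m[252:]=0;m[:,:285]=0;m[:,345:]=0
n,l,s,c=cv2.connectedComponentsWithStats(m)
for i in range(1,n):
    if s[i,4]>100: print(s[i],c[i])
for r in range(165,252,6): print(r,np.where(m[r])[0][[0,-1]] if m[r].any() else None,end=' ')
X=toolR(60.7)[:,0]
for W in (np.array([574,-297,123.]),np.array([565.6,-295,123])):
    for h in(16,-16): print(h,[proj(f,W+A*h+X*k,True).round() for k in(-32,0,32)])
E
```

```text
level [ 689. -144.] [18. 77.] bubble [ 676. -126.] 35 offset 22.2 dx [-12.5  18.4]
level [ 666. -258.] [74. 16.] bubble [ 646. -270.] 25 offset 23.6 dx [-20.2 -12.2]
level [ 691. -144.] [15. 75.] bubble [ 681. -130.] 22 offset 16.9 dx [-9.1 14.3]
level [ 668. -257.] [74. 16.] bubble [ 651. -269.] 20 offset 20.9 dx [-17.3 -11.7]
[ 299  166   30   83 1510] [314.05364238 205.42384106]
165 None 171 [307 320] 177 [305 320] 183 [305 321] 189 [303 325] 195 [300 328] 201 [300 328] 207 [303 325] 213 [307 322] 219 [307 322] 225 [307 322] 231 [308 323] 237 [308 322] 243 [308 344] 249 [334 336] 16 [array([318., 247.]), array([318., 210.]), array([318., 169.])]
-16 [array([318., 233.]), array([318., 199.]), array([318., 163.])]
16 [array([308., 252.]), array([308., 214.]), array([308., 173.])]
-16 [array([310., 237.]), array([309., 203.]), array([309., 166.])]
```

Run:
```python
from h import *
W=np.array([570.5,-296,123.]); print(delta(W-A*16,toolR(60.7)))
```

```text
(array([-0.0006, -0.0052,  0.0918]), array([-0. ,  0.1, -0. ]))
```

>>> {"name": "send_rows", "arguments": {"targets": "0 -0.005 0.02 0 0 0 100;0 -0.005 0.05 0 0 0 100;0 -0.005 0.075 0 0 0 100;0 -0.005 0.091 0 0 0 100;0 -0.005 0.091 0 0 0 100;0 -0.005 0.091 0 0 0 20;0 -0.005 0.091 0 0 0 10;0 -0.005 0.091 0 0 0 10;0 -0.005 0.091 0 0 0 10;0 -0.005 0.091 0 0 0 10;0 -0.005 0.091 0 0 0 10;0 -0.005 0.091 0 0 0 10", "grip_force": 15}}

```text
time_s: 2.35
ee_pos: [578.1, -296.3, 110.0]
ee_rot: [156.3, -8.1, 60.7]
force: [0.6, 0.2, -0.4]
gripper_width: 47.7
gripper_force: 0.0
```

>>> {"name": "send_rows", "arguments": {"targets": "0 0 0 0 0 0 5;0 0 0 0 0 0 5;0 0 0 0 0 0 5;0 0 0 0 0 0 5;0 0 0 0 0 0 5;0 0 0 0 0 0 5;0 0 0 0 0 0 5", "grip_force": 15}}

```text
time_s: 2.93
ee_pos: [577.5, -295.8, 109.1]
ee_rot: [156.4, -8.2, 60.7]
force: [-0.7, 1.1, 0.7]
gripper_width: 14.4
gripper_force: 14.9
```

The right wing is held at 14.4 mm opening and 15 N. Now I'll turn it about 75° counter-clockwise.

>>> {"name": "send_rows", "arguments": {"targets": "0 0 0 0 0 -6 5;0 0 0 0 0 -13 5;0 0 0.0005 0 0 -20 5;0 0 0.0005 0 0 -27 5;0 0 0.001 0 0 -34 5;0 0 0.001 0 0 -41 5;0 0 0.001 0 0 -48 5;0 0 0.0015 0 0 -55 5;0 0 0.0015 0 0 -62 5;0 0 0.002 0 0 -69 5;0 0 0.002 0 0 -75 5;0 0 0.002 0 0 -75 5"}}

```text
time_s: 3.93
ee_pos: [575.2, -296.5, 106.1]
ee_rot: [165.5, 20.1, 131.7]
force: [-14.1, -4.0, 3.4]
gripper_width: 14.2
gripper_force: 15.0
```

Run:
```python
from h import *
s=env.state(); print(s["force"],s["torque"],s["qpos"],s["ee_rot"])
f=eyes.grab_frame("top");bub(f,False,box=(320,150,405,210))
w=eyes.grab_frame("wrist"); bub(w,True)
a=cv2.resize(f["image"][150:210,330:410],(640,480),interpolation=cv2.INTER_CUBIC)
cv2.imwrite("pics/t1.png",a);cv2.imwrite("pics/w1.png",w["image"])
```

```text
[-14.14923792  -4.04865263   3.38801581] [-0.3688016   1.91611684 -0.3273997 ] [-32.81015922  20.47546066 108.78671698  18.32148114  28.88916967
 -91.43473882] [165.51680486  20.1073147  131.66299608]
level [ 691. -144.] [14. 75.] bubble [ 681. -130.] 22 offset 16.9 dx [-9.2 14.2]
level [ 668. -257.] [74. 16.] bubble [ 667. -257.] 21 offset 1.2 dx [-1.  -0.7]
level [ 688. -146.] [16. 75.] bubble [ 678. -127.] 29 offset 21.1 dx [-10.5  18.3]
level [ 665. -257.] [75. 16.] bubble [nan nan] 0 offset nan dx [nan nan]
```

View pics/t1.png

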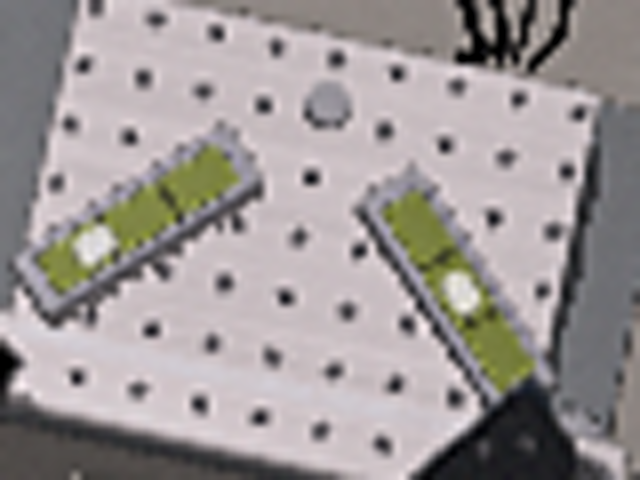

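The right bubble, at (462,290), now sits between its lines at (435,260) and (485,315). I'll release and back off.

>>> {"name": "send_rows", "arguments": {"targets": "0 0 0 0 0 0 40;0 0 0 0 0 0 60;0 0 0 0 0 0 60;0 0 0 0 0 0 60;0 0 0 0 0 0 60;0 0 0 0 0 0 60;0 0 0 0 0 0 60;0 0 -0.02 0 0 0 80;0 0 -0.05 0 0 0 80;0 0 -0.085 0 0 0 90;0 0 -0.09 0 0 0 100;0 0 -0.09 0 0 0 100"}}

```text
time_s: 5.03
ee_pos: [542.3, -289.6, 192.4]
ee_rot: [165.1, 20.7, 131.3]
force: [-0.1, -0.1, -0.4]
gripper_width: 85.5
gripper_force: 0.0
```

Run:
```python
from h import *
s=env.state(); print(s["time_s"],s["ee_pos"],s["force"],s["gripper_width"])
f=eyes.grab_frame("top");bub(f,False,box=(320,150,405,210))
# left: refine wing from measured right-wing error (post model vs blob midpoint)
W=np.array([615,-71,123.])
for phi in(78.7+36,): print(delta(W+A*85,toolR(phi)), W+A*85)
```

```text
5.0333 [ 542.33856605 -289.59367281  192.42204391] [-0.09423036 -0.0829857  -0.43491677] 85.45976772298577
level [ 691. -144.] [15. 75.] bubble [ 681. -130.] 22 offset 16.9 dx [-9.1 14.3]
level [ 668. -257.] [74. 16.] bubble [ 667. -257.] 20 offset 1.3 dx [-1.  -0.7]
(array([ 0.1316,  0.1864, -0.0122]), array([-0. ,  0.1, 16.6])) [579.77381869 -63.9611144  200.0361619 ]
```

>>> {"name": "send_rows", "arguments": {"targets": "0.132 0.186 -0.012 0 0 16.6 100;0.132 0.186 -0.012 0 0 16.6 100;0.132 0.186 -0.012 0 0 16.6 100;0.132 0.186 -0.012 0 0 16.6 100;0.132 0.186 -0.012 0 0 16.6 100;0.132 0.186 -0.012 0 0 16.6 100;0.132 0.186 -0.012 0 0 16.6 100;0.132 0.186 -0.012 0 0 16.6 100;0.132 0.186 -0.012 0 0 16.6 100"}}

```text
time_s: 5.83
ee_pos: [578.7, -63.5, 197.3]
ee_rot: [160.2, 15.3, 114.8]
force: [-0.3, -0.3, -0.8]
gripper_width: 91.4
gripper_force: 0.0
```

Run:
```python
from h import *
s=env.state(); print(s["time_s"],s["ee_pos"],s["ee_rot"],s["qpos"],s["force"])
f=eyes.grab_frame("wrist"); cv2.imwrite("pics/w2.png",f["image"])
X=toolR(114.7)[:,0]
for W in (np.array([619,-72,123.]),np.array([610.6,-69.5,123])):
    for h in(16,-16): print(h,[proj(f,W+A*h+X*k,True).round() for k in(-32,0,32)])
```

```text
5.8333 [578.74292819 -63.47232246 197.25241055] [160.20354021  15.28306356 114.80846957] [ -6.11070718   8.6438506  110.2365611   -3.73889295  36.45061753
 -31.07925051] [-0.26104277 -0.2847893  -0.79361331]
16 [array([326., 247.]), array([326., 211.]), array([327., 171.])]
-16 [array([325., 233.]), array([326., 200.]), array([326., 165.])]
16 [array([319., 243.]), array([319., 205.]), array([319., 165.])]
-16 [array([319., 229.]), array([319., 195.]), array([319., 160.])]
```

View pics/w2.png

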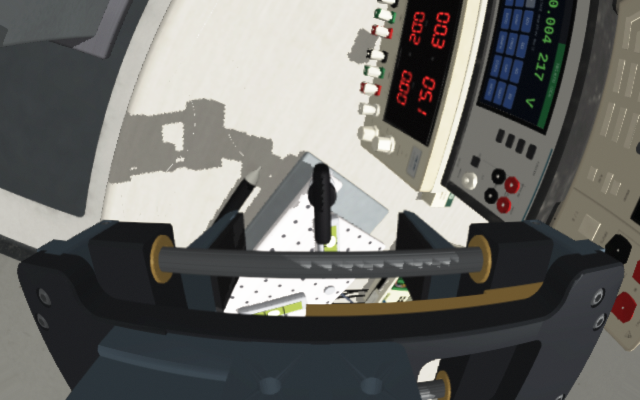

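The left wing is centred at about (321,205), spanning rows 165–243, which matches W ≈ (611,-70). The instrument front is near the right finger, so I'll approach with the gripper only half open.

Run:
```python
from h import *
W=np.array([611.5,-70,123.]); print(delta(W-A*16,toolR(115)))
```

```text
(array([ 0.0015, -0.0001,  0.0976]), array([-0.2, -0. , -0.3]))
```

>>> {"name": "send_rows", "arguments": {"targets": "0 0 0 0 0 0 50;0 0 0 0 0 0 50;0 0 0 0 0 0 50;0 0 0 0 0 0 50;0 0 0 0 0 0 50;0 0 0 0 0 0 50;0 0 0 0 0 0 50;0 0 0 0 0 0 50"}}

```text
time_s: 6.55
ee_pos: [579.1, -63.9, 198.9]
ee_rot: [160.0, 15.3, 114.7]
force: [0.4, -0.0, 0.5]
gripper_width: 45.4
gripper_force: 0.0
```

>>> {"name": "send_rows", "arguments": {"targets": "0.001 0 0.03 0 0 0 50;0.001 0 0.06 0 0 0 50;0.001 0 0.085 0 0 0 50;0.001 0 0.098 0 0 0 50;0.001 0 0.098 0 0 0 50;0.001 0 0.098 0 0 0 5;0.001 0 0.098 0 0 0 5;0.001 0 0.098 0 0 0 5;0.001 0 0.098 0 0 0 5;0.001 0 0.098 0 0 0 5;0.001 0 0.098 0 0 0 5;0.001 0 0.098 0 0 0 5", "grip_force": 15}}

```text
time_s: 7.55
ee_pos: [619.5, -71.1, 110.7]
ee_rot: [160.0, 15.4, 114.7]
force: [-2.8, 0.4, 5.1]
gripper_width: 13.9
gripper_force: 15.0
```

>>> {"name": "send_rows", "arguments": {"targets": "0 0 0 0 0 -6 5;0 0 0 0 0 -13 5;0 0 0.0005 0 0 -20 5;0 0 0.0005 0 0 -27 5;0 0 0.001 0 0 -34 5;0 0 0.001 0 0 -41 5;0 0 0.001 0 0 -48 5;0 0 0.0015 0 0 -55 5;0 0 0.0015 0 0 -61 5;0 0 0.0015 0 0 -65 5;0 0 0.0015 0 0 -65 5;0 0 0.0015 0 0 -65 5"}}

```text
time_s: 8.55
ee_pos: [618.8, -71.5, 108.6]
ee_rot: [-173.6, 24.1, -176.2]
force: [-5.5, 0.0, 3.9]
gripper_width: 14.1
gripper_force: 15.0
```

Run:
```python
from h import *
s=env.state(); print(s["force"],s["torque"],s["ee_rot"])
f=eyes.grab_frame("top");bub(f,False,box=(320,150,405,210))
a=cv2.resize(f["image"][150:210,330:410],(640,480),interpolation=cv2.INTER_CUBIC)
cv2.imwrite("pics/t2.png",a)
```

```text
[-5.54675995  0.03517332  3.87456886] [-0.08990694  0.38274946 -0.04394267] [-173.62756314   24.11865862 -176.2261979 ]
level [ 690. -144.] [15. 74.] bubble [ 690. -142.] 22 offset 1.8 dx [-0.2  1.8]
level [ 668. -256.] [74. 15.] bubble [ 667. -257.] 21 offset 1.4 dx [-0.9 -1. ]
```

View pics/t2.png

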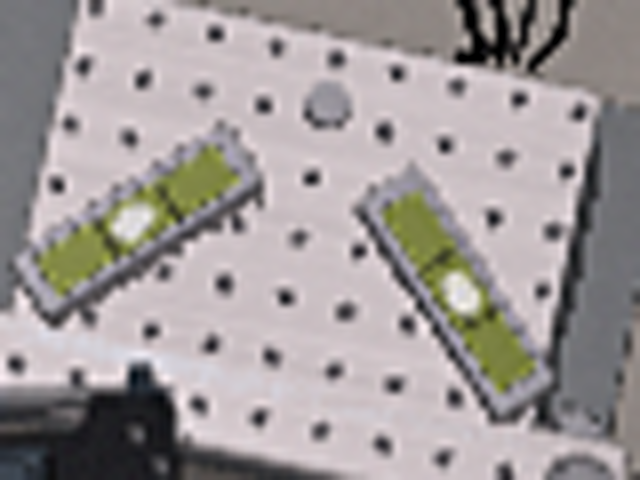

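The left bubble, at (132,222), is between its lines at (103,243) and (172,203), about 1.5 mm towards the screw. I'll turn 5° more, then release and back off.

>>> {"name": "send_rows", "arguments": {"targets": "0 0 0 0 0 -5 5;0 0 0 0 0 -5 5;0 0 0 0 0 -5 50;0 0 0 0 0 -5 50;0 0 0 0 0 -5 50;0 0 0 0 0 -5 50;0 0 0 0 0 -5 50;0 0 0 0 0 -5 50;0 0 -0.03 0 0 -5 50;0 0 -0.065 0 0 -5 50;0 0 -0.1 0 0 -5 50;0 0 -0.1 0 0 -5 50"}}

```text
time_s: 9.6
ee_pos: [580.2, -62.8, 206.1]
ee_rot: [-171.3, 24.2, -170.7]
force: [0.0, -0.1, 0.7]
gripper_width: 45.8
gripper_force: 0.0
```

Run:
```python
from h import *
s=env.state(); print(s["time_s"],s["ee_pos"],s["force"],s["gripper_width"])
f=eyes.grab_frame("top");bub(f,False,box=(320,150,405,210))
a=cv2.resize(f["image"][130:240,290:450],(800,550),interpolation=cv2.INTER_CUBIC)
cv2.imwrite("pics/t3.png",a)
```

```text
9.6 [580.19996999 -62.83557937 206.09854986] [ 0.04998323 -0.05377425  0.69566295] 45.77960728433313
level [ 690. -144.] [15. 74.] bubble [ 690. -145.] 23 offset 0.9 dx [-0.1 -0.8]
level [ 668. -256.] [74. 15.] bubble [ 667. -257.] 21 offset 1.4 dx [-0.9 -1. ]
```

View pics/t3.png

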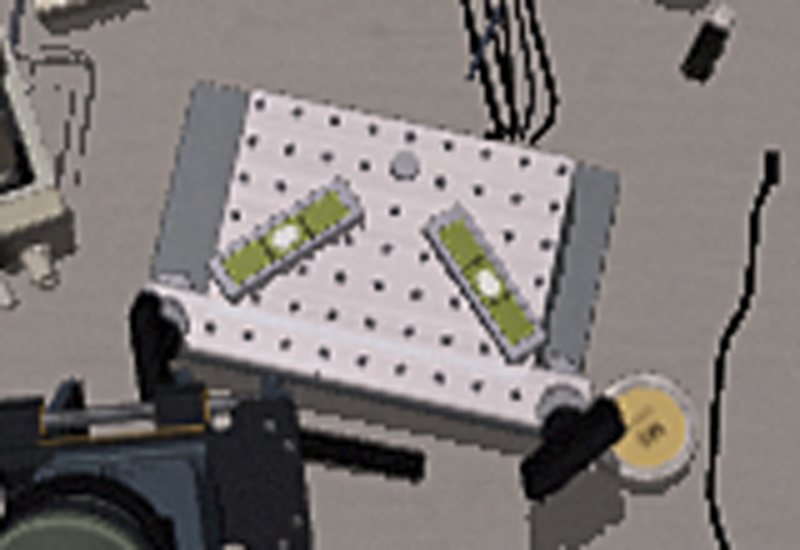

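Both bubbles, at crop (286,237) and (488,284), sit between their lines within about 1.5 mm. The gripper is clear, and the tin and the visible part of the marker are where they were. I'm handing the job in.

```bash
python3 -c "
from workcell import env
print(env.job_done())"
```

```text
the job is handed in; nothing more can be done
None
```

I turned both foot screws counter-clockwise; in the last image each bubble sat between its lines within about 1.5 mm, the gripper was clear, and I handed the job in at about 9.6 s (no verdict was returned).

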